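# Swap two spanners between their cutouts in a sloping tool insert

### The arm

A 6-joint arm with a two-finger parallel gripper is mounted at the origin on a cart in front of the work surface, level with it; the furniture and walls round the work are solid. World frame = base frame: x ahead of the robot, y to its left, z up, the work surface at z = 0. Lengths are in m, angles in rad, forces in N, time in s.
With the tool pointing down it reaches from about 0.35 to 0.775 m from the base axis. Payload 7.3 kg.
Tool frame: the origin (TCP) lies on the centre line of the jaws, within the pads' length; the fingertips stand 25 mm ahead of it and the grasp point (between the pads) lies 6 mm ahead of it; z points along the fingers, y is the line along which they close (so a half turn about z gives the same grasp; the last joint's range is limited). The gripper opens to 92 mm and grips with 3 to 60 N. Pads are 19 mm wide; open, the fingers measure 130 mm over their backs; the gripper's body (75 mm by 190 mm) begins 47 mm behind the grasp point.
Start: joints at [1.192, 0.342, 1.524, -0, 1.275, -0.146], TCP at [0.121, 0.511, 0.252] pointing down, gripper open.
Joint ranges: [-2.53, 2.53], [-0.77, 2.02], [0.04, 2.7], [-1, 4.14], [0.28, 2.66], [-3.11, 3.11]. Speed limits (rad/s): [2.57, 2.57, 3.14, 3.14, 3.14, 3.14].

### API

Orientations are given as [roll, pitch, yaw] about the fixed x, y, z axes, in that order (R = Rz(yaw) Ry(pitch) Rx(roll)).
In Python, from cell import status, read_camera, camera_info, ticket, models gives the robot as it stands.
- The arm moves only by the tool send_rows, never from a script. Its argument "plan" is a list of rows, each an object with "offset": the shift along the tool's x, y, z in mm, a list of three; "yaw": the turn about the tool's z in rad. In form: [{"offset": [dx, dy, dz], "yaw": yaw}, ...]. A call has 1 to 20 rows; each row shifts and turns the commanded pose from where the row before left it, along the tool's axes as they then stand; what a row does not reach is not made up. A row lasts 1/10 s, in which the tool goes at most 50 mm and 8.59 degrees, less where a joint would pass 70% of its speed; a pose out of reach is approached as far as the arm can. A call is refused whole if a number of a shift passes 50 or a number of a turn 0.15, either way. A call with a gripper value outside its range is refused whole. "hand" is the closure, from 0 (fully open) to 1 (shut), set as the call begins (left out, the last holds). The fingers move at their own pace and stop on an object; "squeeze" is the grip in N (left out, the last holds). Time passes only in rows, so rows that do not move let the fingers close. It gives the time, the measured TCP pose, the force, the opening and the grip force at its end, in the units of the state.
- status.observe(): the state, without advancing time (a new reading comes with each control period).
- read_camera(name): name is "scene" or "top" or "wrist"; returns the picture (480x640x3 uint8, red, green, blue); there is no depth.
- camera_info(name): a dict with "vfov" (degrees; the focal length in pixels is half the picture's height over the tangent of half this angle, whatever the lens; pixels are square), "cx", "cy" (the principal point, pixels), "distortion" ([k1, k2, p1, p2, k3] as OpenCV has them; the pictures are not rectified), "origin" and "attitude" of the camera in the world. Camera axes: x right, y down, z forward; pixel columns grow to the right and rows downward; lengths in m; the calibration is good to about 2 mm. A picture is of the moment at which its call begins: read the wrist's pose just before it. camera_info takes no time and is no camera call; for the wrist camera it gives the pose at the moment of the call.
- ticket.hand_in(): hands the job in; it is judged then, once.
Trained networks look in the newest picture that a camera, given by its name, has taken for a name from the list of things; names that differ only in an ending like _2 or _b are one class to them, and where a whole thing is asked for, a point or a joint stands for the part that bears it (a point fixed in the world has none). Each returns a list of dicts, best first, with "conf" (0 to 1); they miss things now and then, are a little off and sometimes report something else, mostly with a low value. They report only what shows in the picture. A call takes as long as a camera call.
- models.regions_of(camera, label): "mask" (480x640 bool, what is visible of it) and "extent" ([left, top, right, bottom] in pixels, round what is visible of it).
The state is a dict: "time": time; "qpos": joint angles; "qvel": joint speeds; "joint_efforts": joint torques, N m; "tool_pos": TCP position; "tool_rot": TCP orientation; "contact_force": force on the tool from outside, world axes, zero at the start; "torque": the same for the moment, N m; "opening": finger opening in m; "grip_force": force on a finger pad.
Only numpy, scipy, OpenCV 4.12 (cv2) and the standard library are available. Lean on these libraries where they do the work, as an engineer would, in place of code of your own. Each camera call takes 0.05 s, during which the arm holds its last target. There are 200 camera calls.

### The job

Someone put two spanners back in each other's place in the sloping yellow-and-black tool stand: the bigger one lies on top of the smallest cutout and the smallest one rattles in the middle cutout. Swap them, using the empty top cutout or the free bench as a parking place meanwhile, and press each one fully home, flat on the bottom of its own cutout along its whole length. Leave everything else on the bench where it is.

Things in the scene. Friction and masses are not known exactly. Their poses are not given: they have to be found in the camera images.
- insert: rigid foam tool insert, 194 mm up the slope x 256 mm wide, black face over yellow, fixed in a grey steel stand that cannot move. Origin: centre of the black face; x points up the slope (away from the robot), y left along the rows, z out of the face, which slopes 23 degrees. Three spanner-shaped cutouts 54 mm apart, 7 mm deep, with yellow bottoms, lie along y, open-end heads at +y, rings at -y
- pocket_13 (a point): lowest, smallest cutout: the point on its bottom (7 mm under the black face) where the 13 spanner's origin lies when home; axes as insert. It is wider than its spanner by 1.75 mm a side at the shank and 2.5 mm at the heads, 2.5 mm longer at each end; lips rounded 2 mm. Sprung grey nibs in the walls at y = +-40 mm pinch the shank: it stops on them about 4 mm short until pressed in with 5 to 10 N
- pocket_17 (a point): middle cutout: the same for the 17 spanner, with the same clearances and nibs; axes as insert. The smaller 13 spanner lies loose between its nibs
- pocket_22 (a point): top cutout, the largest, made for the big 22 spanner and empty: centre of its bottom; axes as insert. The 13 or the 17 spanner can be laid in it loosely for parking (its shank slot is 21 to 27 mm wide)
- finger_channel (a point): centre of the bottom of the finger channel, 52 mm wide (y = -26 to +26 mm), 30 mm deep, that runs up the slope through all three rows from x = -87 to +87 mm (axes as insert). The shanks bridge it, so that fingers closing along x and square to the sloping face can grip them from both sides
- spanner_13: the smallest spanner: steel combination spanner, 160 mm long, open-end head 26 mm wide at +y, ring 20 mm at -y, shank about 12 mm wide (10 to 14) and 7 mm thick. Origin: middle of its length, on its underside; y along it towards the open end, z up out of it (the shank spans z = 1 to 8 mm). At the start it lies in the cutout of the 17, right way round
- spanner_17: the middle spanner: like the 13 but 191 mm long, open-end head 34 mm, ring 28 mm, shank about 15.5 mm wide (13 to 18). At the start it lies flat on the black face over the cutout of the 13, right way round (open end to the left), up to 4 degrees askew. Its rounded shank can roll a few degrees in a grip; a push on its top with shut fingertips lays it flat
- spanner_22: the big steel spanner, 231 x 43 x 9 mm, lying on the bench to the right of the stand, left out for a job; leave it. Origin: middle of its underside
- coupling_hub: turned steel hub on the bench, 66 mm across, 38 mm high; leave it. Origin: centre of its underside
- wood_block_0: wooden packing block on the bench, 110 x 45 x 32 mm; leave it. Origin: middle of its underside
- grease_tin: low round yellow tin with a grey lid on the bench, 70 mm across, 46 mm high; leave it. Origin: centre of its underside

How it is judged:
At the end, for the whole second after the job is handed in: Both spanners lie released and at rest in their own cutouts: origin within 4 mm across and 6 mm along of the seat point, at most 2 mm above the cutout's bottom, flat to 4 degrees; hub, wood block and tin within 20 mm of where they were (x of spanner_13 in the frame of pocket_13 between -0.004 and 0.004 m and y of spanner_13 in the frame of pocket_13 between -0.006 and 0.006 m and z of spanner_13 in the frame of pocket_13 below 0.002 m and angle between the z axis of each of spanner_13, spanner_17 and the z axis of insert, either way round below 0.07 rad and linear speed of each of spanner_13, spanner_17 below 0.02 m/s and x of spanner_17 in the frame of pocket_17 between -0.004 and 0.004 m and y of spanner_17 in the frame of pocket_17 between -0.006 and 0.006 m and z of spanner_17 in the frame of pocket_17 below 0.002 m and distance of each of coupling_hub, wood_block_0, grease_tin from where it was at the start of the episode below 0.02 m); the robot touches nothing.
It fails at once if the hub, wood block or tin is pushed more than 30 mm away (distance of any of coupling_hub, wood_block_0, grease_tin from where it was at the start of the episode above 0.03 m).
It fails at once if a spanner falls off the bench (height (world z) of any of spanner_13, spanner_17 below -0.05 m).
It also fails if it takes over 72 s, if anything falls off the work surface, if the arm or the gripper's body presses on something with over 40 N, if the wrist force passes 120 N, or if a joint passes its speed limit or range.

## Working session

There is one attempt and no reset: what is moved stays moved. The work goes in short steps, Python scripts to look and compute and a tool call to move; the robot and the scene stay as the last step left them, time stands still between calls to the robot, and variables do not carry over. Pictures are saved under pics/ and viewed, at most 10 in all, crops included, and the job is handed in when it is done.

Besides the shell and the picture viewer there is one more tool, called after "Emit:" as a command line: name --argument value ..., lists and objects as JSON in quotes. send_rows: Moves the arm, as the interface text tells. Its arguments: {"type":"object","properties":{"plan":{"type":"array"},"hand":{"type":"number"},"squeeze":{"type":"number"}},"required":["plan"]}

```bash
mkdir -p pics; ls
python3 - <<'E'
from cell import status, read_camera, camera_info, ticket, models
import cv2
s=status.observe(); print({k:s[k] for k in('time','tool_pos','tool_rot','opening')})
ims=[]
for c in('scene','top','wrist'):
    im=read_camera(c); cv2.imwrite(f'pics/{c}0.png',im[:,:,::-1]); print(c,camera_info(c))
    for l in('insert','spanner_13','spanner_17','finger_channel'):
        try:
            for r in models.regions_of(c,l)[:2]: print(c,l,r['conf'],r['extent'],r['mask'].sum())
        except Exception as e: print(e)
E
```

```text
pics
{'time': 0.0, 'tool_pos': array([0.12095418, 0.51049006, 0.25102116]), 'tool_rot': array([-3.14001100e+00, -2.28659132e-04,  2.90876697e+00]), 'opening': 0.0919854044957563}
scene {'vfov': 56.67355438869821, 'cx': 321.86923480172675, 'cy': 246.35038226925232, 'distortion': array([-0.00945051,  0.        ,  0.        ,  0.        ,  0.        ]), 'origin': array([0.019486  , 0.17060403, 0.58946102]), 'attitude': array([-2.21605936, -0.02227534, -2.16028044])}
scene insert 0.97 [118.3, 179.4, 305.6, 350.7] 18352
scene spanner_13 0.82 [176.5, 239.7, 274.2, 293.2] 648
scene spanner_13 0.73 [172.6, 223.3, 253.1, 264.2] 475
scene spanner_17 0.82 [176.5, 239.7, 274.2, 293.2] 648
scene spanner_17 0.73 [172.6, 223.3, 253.1, 264.2] 475
scene finger_channel 0.97 [120.2, 179.6, 306.2, 352.9] 18888
top {'vfov': 48.89431375751713, 'cx': 318.55686513283104, 'cy': 241.46405722170957, 'distortion': array([0.00294947, 0.        , 0.        , 0.        , 0.        ]), 'origin': array([ 0.46613321, -0.24353443,  1.07873092]), 'attitude': array([-3.02067343,  0.01282131, -1.58440115])}
top insert 0.6 [125.9, 141.3, 290.6, 265.8] 15314
top spanner_13 0.95 [163.4, 219.8, 259.1, 246.7] 640
top spanner_13 0.69 [438.5, 201.8, 473.0, 314.2] 959
top spanner_17 0.95 [163.4, 219.8, 259.1, 246.7] 640
top spanner_17 0.69 [438.5, 201.8, 473.0, 314.2] 959
top finger_channel 0.95 [127.1, 144.1, 290.4, 265.2] 15171
wrist {'vfov': 68.21920959501128, 'cx': 320.8918355546078, 'cy': 237.42727390700898, 'distortion': array([-0.06860507,  0.        ,  0.        ,  0.        ,  0.        ]), 'origin': array([0.04544552, 0.52898634, 0.38349728]), 'attitude': array([2.85014257e+00, 2.36167189e-04, 1.33867142e+00])}
```

Run:
```python
import cv2,numpy as np
a=cv2.imread('pics/scene0.png');b=cv2.imread('pics/top0.png')
a=cv2.resize(a[170:360,100:340],(800,600),interpolation=3)
cv2.imwrite('pics/sc.png',a)
b=cv2.resize(b[110:350,110:510],(800,480),interpolation=3)
cv2.imwrite('pics/tc.png',b)
```

```text
(no output)
```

View pics/tc.png

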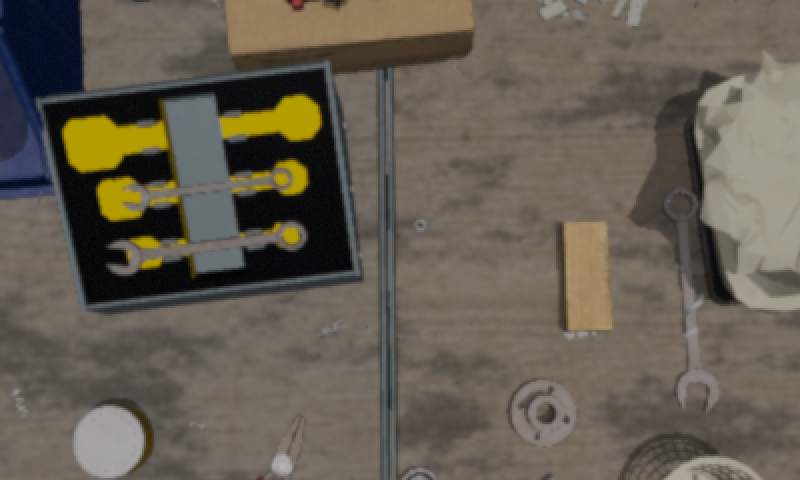

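View pics/sc.png

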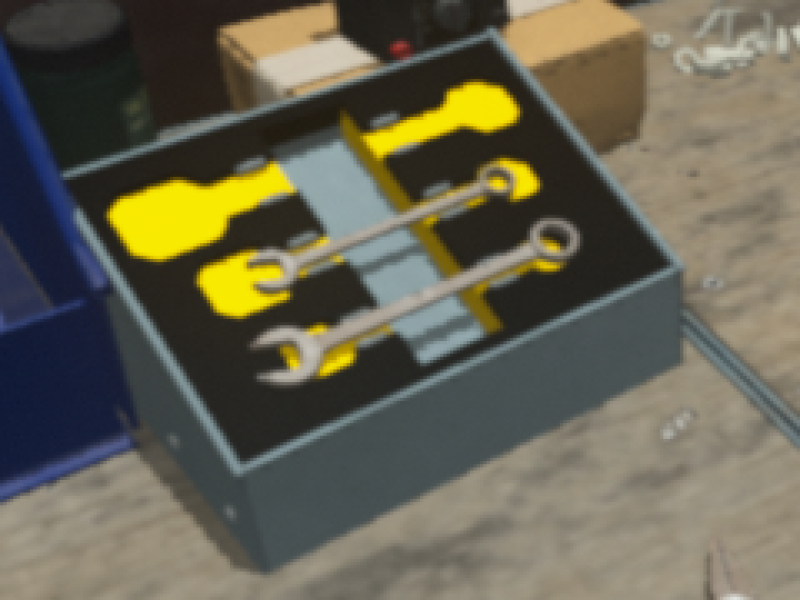

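```bash
cat > h.py <<'E'
import numpy as np, cv2
from scipy.optimize import least_squares
from scipy.spatial.transform import Rotation as R
from cell import status, read_camera, camera_info, ticket, models
def proj(ci,P):
    f=240/np.tan(np.radians(ci['vfov'])/2); K=np.array([[f,0,ci['cx']],[0,f,ci['cy']],[0,0,1.]])
    Rc=R.from_euler('xyz',ci['attitude']).as_matrix()
    Pc=(np.atleast_2d(P)-ci['origin'])@Rc
    return cv2.projectPoints(Pc.reshape(-1,1,3),np.zeros(3),np.zeros(3),K,np.array(ci['distortion']))[0].reshape(-1,2)
def ray(ci,uv):
    f=240/np.tan(np.radians(ci['vfov'])/2); K=np.array([[f,0,ci['cx']],[0,f,ci['cy']],[0,0,1.]])
    n=cv2.undistortPoints(np.array(uv,float).reshape(-1,1,2),K,np.array(ci['distortion'])).reshape(-1,2)
    return np.c_[n,np.ones(len(n))]@R.from_euler('xyz',ci['attitude']).as_matrix().T
def ins(p):  # x,y,z,yaw -> R,t
    return R.from_euler('xyz',[0,-np.radians(23),p[3]]).as_matrix(),np.array(p[:3])
def toW(p,P):
    M,t=ins(p); return np.atleast_2d(P)@M.T+t
def onplane(ci,uv,p,h):  # pixel -> insert coords at height h above black face
    M,t=ins(p); d=ray(ci,uv); n=M[:,2]; o=ci['origin']
    s=(h-(o-t)@n)/(d@n); return (o+s[:,None]*d-t)@M
E
python3 - <<'E'
from h import *
C=np.array([[97,128,0],[97,-128,0],[-97,-128,0],[-97,128,0]])/1e3
top=np.array([[46,103],[326,68],[354,270],[88,302]])/2+110
sc=np.array([[72,178],[490,36],[678,268],[240,462]])/[800/240,600/190]+[100,170]
ct,cs=camera_info('top'),camera_info('scene')
for obs in [(1,1),(1,0),(0,1)]:
    r=least_squares(lambda p:np.r_[obs[0]*(proj(ct,toW(p,C))-top).ravel(),obs[1]*(proj(cs,toW(p,C))-sc).ravel()],[.5,.1,.07,.1])
    print(r.x,np.round(r.fun,1))
E
```

```text
[ 0.65595763 -0.03611828  0.11279765  0.10353928] [ 0.3 -0.8  0.7  0.2  0.5  1.   0.6  0.8 -1.8 -0.4  0.3  0.5 -1.8 -0.3
  0.9 -0. ]
[ 0.65737289 -0.03423955  0.10856058  0.10712088] [ 0.  -0.6 -0.3 -0.1 -0.2  0.3  0.5  0.4 -0.   0.  -0.   0.  -0.   0.
  0.   0. ]
[ 0.65433064 -0.03661915  0.11348044  0.09839973] [ 0.  -0.   0.   0.   0.   0.   0.   0.  -1.2 -0.6  1.2  0.6 -1.1  0.
  1.   0.1]
```

Emit:
send_rows --plan '[{"offset": [0,0,-8],"yaw": 0.137},{"offset": [0,0,-8],"yaw": 0.137},{"offset": [0,0,-8],"yaw": 0.137},{"offset": [0,0,-8],"yaw": 0.137},{"offset": [0,0,-8],"yaw": 0.137},{"offset": [0,0,-8],"yaw": 0.137},{"offset": [0,0,-8],"yaw": 0.137},{"offset": [0,0,-8],"yaw": 0.137},{"offset": [0,0,-8],"yaw": 0.139}]' --hand 0

```text
time: 1.65
tool_pos: [0.1211, 0.5108, 0.3241]
tool_rot: [-3.142, -0.0, 1.668]
contact_force: [-0.4, -0.2, 0.0]
opening: 0.0918
grip_force: 0.0
```

Emit:
send_rows --plan '[{"offset": [-31,24,0],"yaw": 0},{"offset": [-31,24,0],"yaw": 0},{"offset": [-31,24,0],"yaw": 0},{"offset": [-31,24,0],"yaw": 0},{"offset": [-31,24,0],"yaw": 0},{"offset": [-31,24,0],"yaw": 0},{"offset": [-31,24,0],"yaw": 0},{"offset": [-31,24,0],"yaw": 0},{"offset": [-31,24,0],"yaw": 0},{"offset": [-31,24,0],"yaw": 0},{"offset": [-31,24,0],"yaw": 0},{"offset": [-31,24,0],"yaw": 0},{"offset": [-31,24,0],"yaw": 0},{"offset": [-31,24,0],"yaw": 0},{"offset": [-31,24,0],"yaw": 0},{"offset": [-31,24,0],"yaw": 0},{"offset": [-31,24,0],"yaw": 0},{"offset": [-31,24,0],"yaw": 0},{"offset": [-31,24,0],"yaw": 0},{"offset": [0,0,0],"yaw": 0}]'

```text
time: 3.65
tool_pos: [0.6372, -0.0321, 0.3217]
tool_rot: [-3.14, 0.001, 1.67]
contact_force: [-0.7, -0.3, -0.9]
opening: 0.092
grip_force: 0.0
```

Run:
```python
from h import *
s=status.observe(); ci=camera_info('wrist'); print(s['time'],s['tool_pos'],s['tool_rot'],s['contact_force'],ci['origin'],ci['attitude'])
im=read_camera('wrist'); cv2.imwrite('pics/w1.png',im[:,:,::-1])
for l in('spanner_13','spanner_17'):
    for r in models.regions_of('wrist',l)[:2]: print(l,r['conf'],r['extent'],r['mask'].sum())
```

```text
3.65 [ 0.63724086 -0.03208179  0.32169642] [-3.14029300e+00  7.73586837e-04  1.66959951e+00] [-0.73139577 -0.25914379 -0.87195087] [0.63013467 0.04597563 0.4533964 ] [2.84799896 0.00292579 0.09952365]
spanner_13 0.96 [270.4, 112.2, 302.8, 293.6] 2125
spanner_13 0.9 [329.4, 136.1, 351.2, 293.6] 1504
spanner_17 0.96 [270.4, 112.2, 302.8, 293.6] 2125
spanner_17 0.9 [329.4, 136.1, 351.2, 293.6] 1504
```

View pics/w1.png

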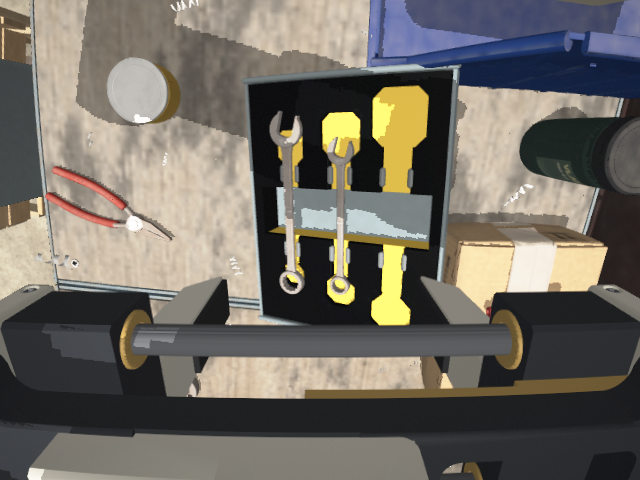

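Run:
```python
import cv2
a=cv2.imread('pics/w1.png')[60:330,240:470]
cv2.imwrite('pics/w1c.png',cv2.resize(a,None,fx=2.2,fy=2.2,interpolation=2))
```

```text
(no output)
```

View pics/w1c.png

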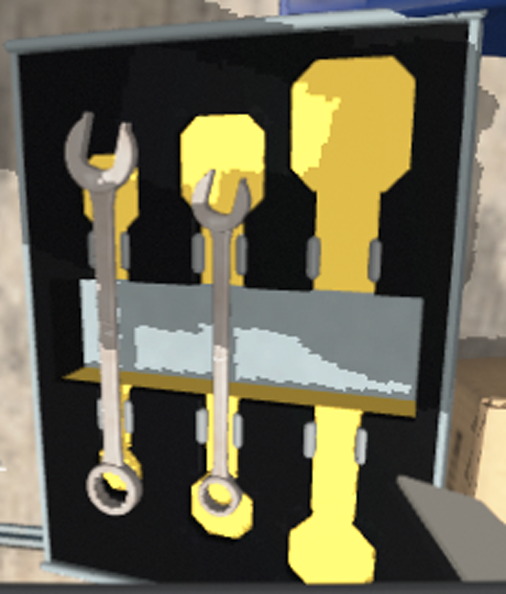

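```bash
cat >> h.py <<'E'
W1=dict(origin=np.array([0.63013467,0.04597563,0.4533964]),attitude=np.array([2.84799896,0.00292579,0.09952365]),vfov=68.21920959501128,cx=320.8918355546078,cy=237.42727390700898,distortion=np.array([-0.06860507,0,0,0,0]))
cr=lambda a:np.array(a,float)/2.2+[240,60]
E
python3 - <<'E'
from h import *
P=np.array([[97,128,0],[-97,128,0],[-97,-128,0],[-87,-26,0],[87,-26,0],[87,26,0],[54,40,-2],[54,-40,-2],[0,40,-2],[0,-40,-2],[-54,40,-2],[-54,-40,-2]])/1e3
U=cr([(469,22),(19,53),(47,563),(62,378),(416,416),(423,298),(344,260),(335,441),(219,253.5),(220,427.5),(109.5,252),(115,417.5)])
r=least_squares(lambda p:(proj(W1,toW(p,P))-U).ravel(),[.656,-.036,.111,.1],loss='soft_l1')
print(r.x); print(np.round(proj(W1,toW(r.x,P))-U,1).tolist())
f=lambda uv,h:print(np.round(1e3*onplane(W1,cr(uv),r.x,h),1).tolist())
print('17: tips,ringcentre,ringend,shank');f([(84,112),(126,122),(114,490),(115,516),(107,290),(110,380)],.007)
print('13');f([(205,171),(238,173),(220,495),(220,516),(221,290),(219,380)],0.0)
f([(393,430),(375,560)],-.007)
E
```

```text
[ 0.6551931  -0.03307615  0.11392744  0.11417688]
[[0.2, -0.1], [-0.8, 0.3], [1.7, -1.5], [-3.2, 1.6], [-0.8, 2.6], [0.2, 0.1], [-0.2, -0.5], [0.2, 0.4], [0.4, 0.2], [-0.1, -0.1], [0.3, -0.9], [0.6, -1.5]]
17: tips,ringcentre,ringend,shank
[[-59.5, 100.7, 7.0], [-39.2, 95.9, 7.0], [-52.2, -76.4, 7.0], [-52.3, -90.5, 7.0], [-51.5, 22.9, 7.0], [-51.9, -19.9, 7.0]]
13
[[-6.0, 75.1, 0.0], [8.8, 74.3, 0.0], [0.9, -73.2, 0.0], [0.9, -84.2, 0.0], [1.2, 24.6, 0.0], [0.3, -16.5, 0.0]]
[[77.7, -33.1, -7.0], [74.0, -96.9, -7.0]]
```

Run:
```python
from h import *
p=[.6552,-.0331,.1139,.1125]
f=lambda uv,h:print(np.round(1e3*onplane(W1,cr(uv),p,h),1).tolist())
print('17 pocket ends lip');f([(225,113)],-.001);f([(222,538)],-.001);f([(222,538)],-.007)
print('22 ends');f([(355,56),(352,58)],-.001)
print('13 top end');f([(105,155),(118,490)],-.001)
ct=camera_info('top')
for u in ([472/2+110,54/2+110],[236/2+110,72/2+110]):
    d=ray(ct,[u])[0]; o=ct['origin']; print('box foot',o+d*(-o[2]/d[2]))
for u in ([472/2+110,33/2+110],[230/2+110,52/2+110]):
    d=ray(ct,[u])[0]; o=ct['origin']; 
    for z in(.05,.1,.15): print('top',z,o+d*((z-o[2])/d[2]))
```

```text
17 pocket ends lip
[[2.5, 98.5, -1.0]]
[[1.7, -96.3, -1.0]]
[[-0.4, -99.6, -7.0]]
22 ends
[[55.4, 118.2, -1.0], [54.3, 117.5, -1.0]]
13 top end
[[-54.4, 82.4, -1.0], [-54.2, -80.1, -1.0]]
box foot [ 0.81828424 -0.29234088  0.        ]
box foot [ 0.80310868 -0.04325185  0.        ]
top 0.05 [ 0.82378804 -0.29051108  0.05      ]
top 0.1 [ 0.80640474 -0.28822784  0.1       ]
top 0.15 [ 0.78902143 -0.28594461  0.15      ]
top 0.05 [ 0.80836358 -0.04632989  0.05      ]
top 0.1 [ 0.79172996 -0.05591473  0.1       ]
top 0.15 [ 0.77509634 -0.06549958  0.15      ]
```

```bash
cat >> h.py <<'E'
PI=[.6552,-.0331,.1139,.1125]
def off(x,y,z,up=15):  # insert mm of shank point; tcp 'up' mm above it -> tool offset from present pose
    s=status.observe(); t=toW(PI,np.array([x,y,z])/1e3)[0]+[0,0,up/1e3]
    M=R.from_euler('xyz',s['tool_rot']).as_matrix()
    print('tgt',np.round(t,4),'tool off mm',np.round(1e3*(t-s['tool_pos'])@M,1),'dyaw',round(s['tool_rot'][2]-np.pi/2-PI[3],4))
def tcpins():  # insert coords of grasp tip point 15 mm below tcp
    s=status.observe(); M,t=ins(PI); print(s['time'],'insert mm',np.round(1e3*((s['tool_pos']-[0,0,.015]-t)@M),1),'F',np.round(s['contact_force'],1),'op',round(1e3*s['opening'],1),'g',round(s['grip_force'],1),'rot',np.round(s['tool_rot'],3))
E
python3 -c "
from h import *
off(-52,0,4.5);off(-52,0,4.5,75)"
```

```text
tgt [ 0.6059 -0.0387  0.1127] tool off mm [ -7.9 -29.8 210.6] dyaw -0.0097
tgt [ 0.6059 -0.0387  0.1727] tool off mm [ -7.9 -29.9 150.6] dyaw -0.0097
```

Emit:
send_rows --plan '[{"offset": [-2,-8,37],"yaw": -0.01},{"offset": [-2,-8,38],"yaw": 0},{"offset": [-2,-7,38],"yaw": 0},{"offset": [-2,-7,38],"yaw": 0},{"offset": [0,0,0],"yaw": 0},{"offset": [0,0,0],"yaw": 0},{"offset": [0,0,0],"yaw": 0}]' --hand 0.58 --squeeze 15

```text
time: 4.5
tool_pos: [0.6079, -0.039, 0.1757]
tool_rot: [3.137, 0.001, 1.685]
contact_force: [1.0, -0.7, 1.4]
opening: 0.041
grip_force: 0.0
```

Run:
```python
from h import *
tcpins(); off(-52,0,4.5)
ci=camera_info('wrist'); im=read_camera('wrist'); cv2.imwrite('pics/w2.png',im[:,:,::-1])
s=status.observe();print(proj(ci,s['tool_pos']-[0,0,.025]))
```

```text
4.5 insert mm [-25.6  -0.6  61.7] F [ 1.  -0.7  1.4] op 41.0 g 0.0 rot [3.137e+00 1.000e-03 1.685e+00]
tgt [ 0.6059 -0.0387  0.1127] tool off mm [ 0.6 -2.3 63. ] dyaw 0.0013
[[320.11366926 298.32883256]]
```

View pics/w2.png

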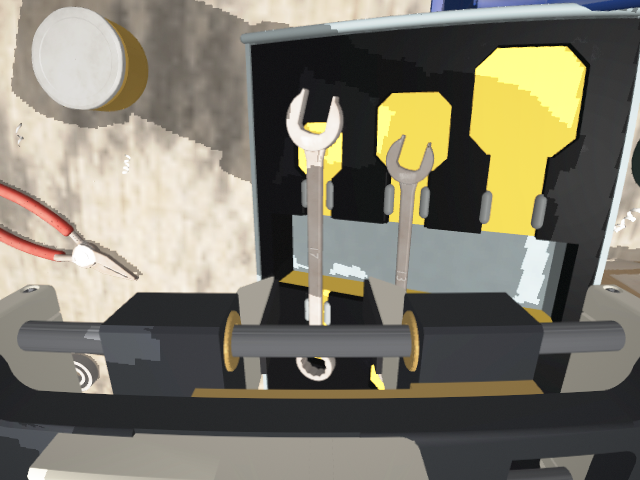

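Emit:
send_rows --plan '[{"offset": [0,-1,15],"yaw": 0},{"offset": [0,-1,15],"yaw": 0},{"offset": [0,0,13],"yaw": 0},{"offset": [0,0,10],"yaw": 0},{"offset": [0,0,6],"yaw": 0},{"offset": [0,0,3],"yaw": 0},{"offset": [0,0,0],"yaw": 0},{"offset": [0,0,0],"yaw": 0}]'

```text
time: 5.35
tool_pos: [0.6047, -0.0397, 0.1112]
tool_rot: [3.141, 0.0, 1.684]
contact_force: [-0.3, -0.2, 0.2]
opening: 0.0386
grip_force: 0.0
```

Emit:
send_rows --plan '[{"offset": [0,0,0],"yaw": 0},{"offset": [0,0,0],"yaw": 0},{"offset": [0,0,0],"yaw": 0},{"offset": [0,0,0],"yaw": 0},{"offset": [0,0,0],"yaw": 0},{"offset": [0,0,0],"yaw": 0}]' --hand 1 --squeeze 15

```text
time: 5.95
tool_pos: [0.6043, -0.0396, 0.1109]
tool_rot: [3.141, 0.0, 1.684]
contact_force: [-0.8, -1.0, 2.1]
opening: 0.0141
grip_force: 15.0
```

```bash
python3 -c "
from h import *
tcpins()"
```

```text
5.95 insert mm [-54.3  -0.8   3.4] F [-0.8 -1.   2.1] op 14.1 g 15.0 rot [3.141 0.    1.684]
```

Emit:
send_rows --plan '[{"offset": [0,0,-5],"yaw": 0},{"offset": [0,0,-10],"yaw": 0},{"offset": [0,0,-15],"yaw": 0},{"offset": [0,0,-20],"yaw": 0},{"offset": [0,0,-20],"yaw": 0},{"offset": [0,0,-20],"yaw": 0},{"offset": [0,0,0],"yaw": 0},{"offset": [0,0,0],"yaw": 0}]'

```text
time: 6.75
tool_pos: [0.6043, -0.0396, 0.2008]
tool_rot: [3.141, 0.0, 1.684]
contact_force: [-1.3, -0.1, -0.5]
opening: 0.0142
grip_force: 15.0
```

Run:
```python
from h import *
tcpins(); off(54,0,-2.5)
ci=camera_info('wrist'); im=read_camera('wrist'); cv2.imwrite('pics/w3.png',im[:,:,::-1])
print(ci['origin'],ci['attitude'])
```

```text
6.75 insert mm [-19.1  -0.7  86.3] F [-1.3 -0.1 -0.5] op 14.2 g 15.0 rot [3.141 0.    1.684]
tgt [ 0.7056 -0.0274  0.1477] tool off mm [  0.7 102.   53.2] dyaw 0.0005
[0.59581749 0.03822895 0.33258477] [2.84870419e+00 9.97798259e-04 1.13689217e-01]
```

View pics/w3.png

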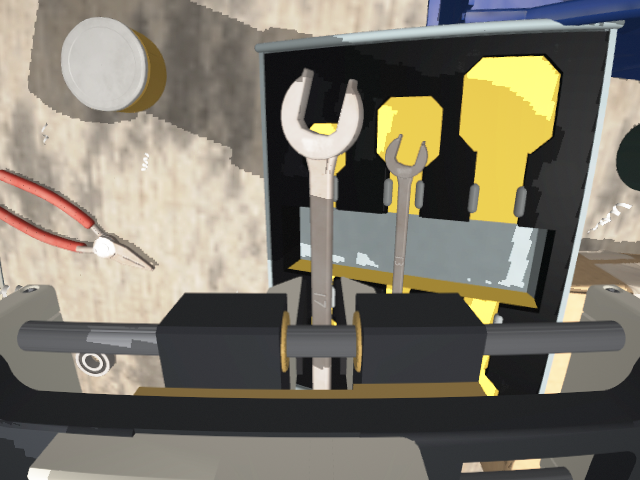

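Emit:
send_rows --plan '[{"offset": [0,10,-5],"yaw": 0},{"offset": [0,20,-5],"yaw": 0},{"offset": [0,25,0],"yaw": 0},{"offset": [0,22,0],"yaw": 0},{"offset": [0,15,0],"yaw": 0},{"offset": [0,10,0],"yaw": 0},{"offset": [0,0,8],"yaw": 0},{"offset": [0,0,14],"yaw": 0},{"offset": [0,0,14],"yaw": 0},{"offset": [0,0,8],"yaw": 0},{"offset": [0,0,4],"yaw": 0},{"offset": [0,0,3],"yaw": 0},{"offset": [0,0,2],"yaw": 0},{"offset": [0,0,0],"yaw": 0}]'

```text
time: 8.2
tool_pos: [0.7057, -0.0282, 0.1579]
tool_rot: [3.141, 0.0, 1.684]
contact_force: [-0.0, -0.4, -0.5]
opening: 0.0141
grip_force: 15.0
```

```bash
python3 -c "
from h import *
tcpins();off(52,0,-7,27.7)"
```

```text
8.2 insert mm [58.1 -0.8  6.9] F [-0.  -0.4 -0.5] op 14.1 g 15.0 rot [3.141 0.    1.684]
tgt [ 0.7055 -0.0274  0.1555] tool off mm [ 0.8 -0.2  2.4] dyaw 0.0005
```

No contact yet; ease down a little, then release.

Emit:
send_rows --plan '[{"offset": [0,0,1],"yaw": 0},{"offset": [0,0,1],"yaw": 0},{"offset": [0,0,1],"yaw": 0},{"offset": [0,0,0],"yaw": 0}]'

```text
time: 8.6
tool_pos: [0.7056, -0.0281, 0.1546]
tool_rot: [-3.141, -0.0, 1.684]
contact_force: [-0.1, -0.3, -1.7]
opening: 0.0139
grip_force: 15.0
```

Emit:
send_rows --plan '[{"offset": [0,0,0],"yaw": 0},{"offset": [0,0,0],"yaw": 0},{"offset": [0,0,0],"yaw": 0},{"offset": [0,0,0],"yaw": 0}]' --hand 0.74

```text
time: 9.0
tool_pos: [0.7058, -0.0281, 0.1549]
tool_rot: [3.141, 0.0, 1.684]
contact_force: [0.4, 0.0, -0.3]
opening: 0.0238
grip_force: 0.0
```

Emit:
send_rows --plan '[{"offset": [0,0,-5],"yaw": 0},{"offset": [0,0,-10],"yaw": 0},{"offset": [0,0,-15],"yaw": 0},{"offset": [0,0,-20],"yaw": 0},{"offset": [0,-10,-20],"yaw": 0},{"offset": [0,-20,-10],"yaw": 0},{"offset": [0,-20,0],"yaw": 0},{"offset": [0,-2,0],"yaw": 0},{"offset": [0,0,0],"yaw": 0},{"offset": [0,0,0],"yaw": 0}]'

```text
time: 10.0
tool_pos: [0.6547, -0.0339, 0.2349]
tool_rot: [3.141, -0.0, 1.684]
contact_force: [-0.4, 0.1, 0.3]
opening: 0.0237
grip_force: 0.0
```

Run:
```python
from h import *
tcpins(); off(0,0,-2.5)
ci=camera_info('wrist'); im=read_camera('wrist'); cv2.imwrite('pics/w4.png',im[:,:,::-1])
print(ci['origin'].tolist(),ci['attitude'].tolist())
for r in models.regions_of('wrist','spanner_17')[:3]: print(r['conf'],r['extent'])
```

```text
10.0 insert mm [40.9 -0.8 97.8] F [-0.4  0.1  0.3] op 23.7 g 0.0 rot [ 3.141 -0.     1.684]
tgt [ 0.6562 -0.033   0.1266] tool off mm [  0.8   1.5 108.3] dyaw 0.0005
[0.6462407132041194, 0.04385667650460009, 0.3666326451804993] [2.8488003935509725, 0.0008881032832321889, 0.11367590433173591]
0.97 [378.6, 92.3, 429.2, 291.6]
0.62 [306.2, 132.8, 341.5, 326.0]
```

View pics/w4.png

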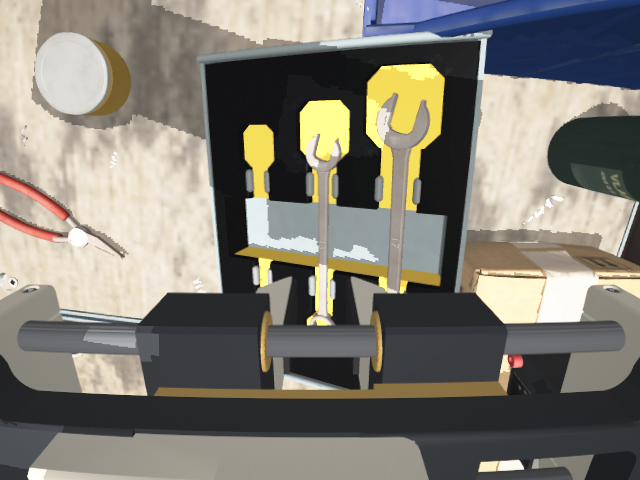

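Emit:
send_rows --plan '[{"offset": [1,1,20],"yaw": 0},{"offset": [0,0,25],"yaw": 0},{"offset": [0,0,20],"yaw": 0},{"offset": [0,0,15],"yaw": 0},{"offset": [0,0,12],"yaw": 0},{"offset": [0,0,9],"yaw": 0},{"offset": [0,0,5],"yaw": 0},{"offset": [0,0,2],"yaw": 0},{"offset": [0,0,0],"yaw": 0}]' --hand 0.65

```text
time: 11.0
tool_pos: [0.6551, -0.0329, 0.127]
tool_rot: [3.141, 0.0, 1.684]
contact_force: [0.3, 0.4, -0.4]
opening: 0.0321
grip_force: 0.0
```

Emit:
send_rows --plan '[{"offset": [0,0,0],"yaw": 0},{"offset": [0,0,0],"yaw": 0},{"offset": [0,0,0],"yaw": 0},{"offset": [0,0,0],"yaw": 0},{"offset": [0,0,0],"yaw": 0},{"offset": [0,0,0],"yaw": 0}]' --hand 1 --squeeze 15

```text
time: 11.6
tool_pos: [0.6553, -0.0329, 0.1272]
tool_rot: [3.14, 0.0, 1.684]
contact_force: [0.4, 0.4, 2.2]
opening: 0.0108
grip_force: 15.0
```

Run:
```python
from h import *
tcpins()
c=cv2.imread('pics/w4.png')[40:320,200:460]
cv2.imwrite('pics/w4c.png',cv2.resize(c,None,fx=2.1,fy=2.1,interpolation=2))
```

```text
11.6 insert mm [-0.6  0.2 -1.6] F [0.4 0.4 2.2] op 10.8 g 15.0 rot [3.14  0.    1.684]
```

View pics/w4c.png

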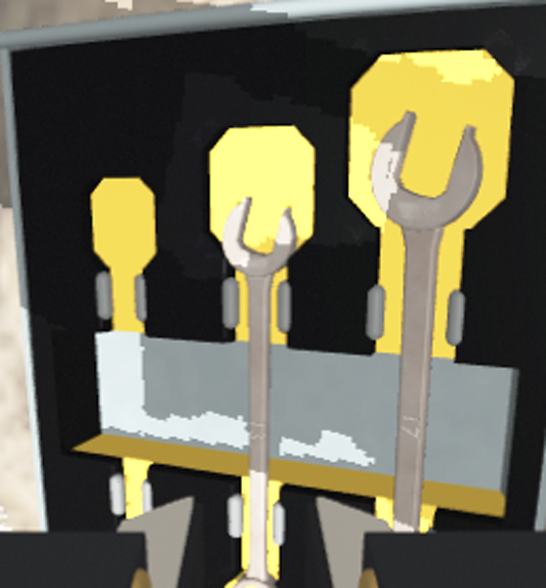

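```bash
cat >> h.py <<'E'
W4=dict(W1,origin=np.array([0.6462407132041194,0.04385667650460009,0.3666326451804993]),attitude=np.array([2.8488003935509725,0.0008881032832321889,0.11367590433173591]))
E
python3 - <<'E'
from h import *
c4=lambda a:np.array(a,float)/2.1+[200,40]
P=np.array([[-97,128,0],[54,40,-2],[0,40,-2],[0,-40,-2],[-54,40,-2],[-54,-40,-2],[87,26,0]])/1e3
U=c4([(9,50),(416,314),(257.5,304),(257,519),(122,296),(132,495),(517,368)])
for f in (None,.1139):
    if f: g=lambda p:(proj(W4,toW([p[0],p[1],f,p[2]],P))-U).ravel();x0=[.655,-.033,.11]
    else: g=lambda p:(proj(W4,toW(p,P))-U).ravel();x0=PI
    r=least_squares(g,x0,loss='soft_l1'); p=r.x if not f else [r.x[0],r.x[1],f,r.x[2]]
    print(np.round(p,4)); print(np.round(proj(W4,toW(p,P))-U,1).tolist())
    q=lambda uv,h:print(np.round(1e3*onplane(W4,c4(uv),p,h),1).tolist())
    print('pocket +y ends');q([(124,178),(262,126),(433,51)],-.001)
    print('13 tips');q([(245,200),(290,209),(260,270)],0)
    print('17 tips');q([(409,112),(472,127)],0.0)
E
```

```text
[ 0.655  -0.0328  0.1139  0.1133]
[[0.0, -0.1], [-0.8, 0.1], [-0.3, -0.0], [-0.2, -0.3], [0.3, -0.1], [0.3, 0.4], [0.6, 0.1]]
pocket +y ends
[[-50.6, 82.0, -1.0], [2.1, 97.6, -1.0], [55.5, 117.0, -1.0]]
13 tips
[[-3.5, 74.5, -0.0], [12.4, 71.8, -0.0], [1.9, 51.8, 0.0]]
17 tips
[[49.5, 100.3, -0.0], [68.1, 95.7, 0.0]]
[ 0.655  -0.0328  0.1139  0.1133]
[[0.1, -0.1], [-0.8, 0.1], [-0.3, -0.0], [-0.2, -0.4], [0.3, -0.1], [0.3, 0.4], [0.5, 0.1]]
pocket +y ends
[[-50.6, 82.0, -1.0], [2.1, 97.6, -1.0], [55.5, 117.1, -1.0]]
13 tips
[[-3.5, 74.5, -0.0], [12.4, 71.8, 0.0], [1.9, 51.8, -0.0]]
17 tips
[[49.5, 100.3, 0.0], [68.1, 95.7, 0.0]]
```

```bash
echo 'PI=[.655,-.0328,.1139,.1133]' >> h.py; python3 -c "
from h import *
tcpins();off(-55.5,5.2,-7,26)"
```

```text
11.6 insert mm [-0.4 -0.1 -1.7] F [0.4 0.4 2.2] op 10.8 g 15.0 rot [3.14  0.    1.684]
tgt [ 0.6064 -0.0331  0.1118] tool off mm [  5.3 -48.6  15.4] dyaw -0.0004
```

Lift 35, travel (5, −48.5), down 42, then see contact.

Emit:
send_rows --plan '[{"offset": [0,0,-5],"yaw": 0},{"offset": [0,0,-10],"yaw": 0},{"offset": [0,0,-15],"yaw": 0},{"offset": [0,0,-15],"yaw": 0},{"offset": [1,-8.5,0],"yaw": 0},{"offset": [2,-15,0],"yaw": 0},{"offset": [1,-15,0],"yaw": 0},{"offset": [1,-10,0],"yaw": 0},{"offset": [0,0,10],"yaw": 0},{"offset": [0,0,18],"yaw": 0},{"offset": [0,0,15],"yaw": 0},{"offset": [0,0,8],"yaw": 0},{"offset": [0,0,5],"yaw": 0},{"offset": [0,0,0],"yaw": 0},{"offset": [0,0,0],"yaw": 0}]'

```text
time: 13.1
tool_pos: [0.6065, -0.0334, 0.1161]
tool_rot: [3.141, 0.0, 1.684]
contact_force: [0.7, -0.6, -1.4]
opening: 0.011
grip_force: 15.0
```

```bash
python3 -c "
from h import *
tcpins();off(-55.5,5.2,-7,26)"
```

```text
13.1 insert mm [-49.5   4.9   7. ] F [ 0.7 -0.6 -1.4] op 11.0 g 15.0 rot [3.141 0.    1.684]
tgt [ 0.6064 -0.0331  0.1118] tool off mm [ 0.3 -0.1  4.3] dyaw -0.0003
```

Emit:
send_rows --plan '[{"offset": [0,0,1],"yaw": 0},{"offset": [0,0,1],"yaw": 0},{"offset": [0,0,1],"yaw": 0},{"offset": [0,0,0],"yaw": 0},{"offset": [0,0,0],"yaw": 0}]'

```text
time: 13.6
tool_pos: [0.6064, -0.0334, 0.1133]
tool_rot: [3.141, 0.0, 1.684]
contact_force: [-0.7, 0.0, 2.7]
opening: 0.0115
grip_force: 15.0
```

Emit:
send_rows --plan '[{"offset": [0,0,1],"yaw": 0},{"offset": [0,0,1],"yaw": 0},{"offset": [0,0,0],"yaw": 0},{"offset": [0,0,0],"yaw": 0}]'

```text
time: 14.0
tool_pos: [0.6058, -0.0335, 0.1109]
tool_rot: [-3.141, 0.0, 1.684]
contact_force: [-3.7, -0.9, 4.5]
opening: 0.0107
grip_force: 15.0
```

Emit:
send_rows --plan '[{"offset": [0,0,0],"yaw": 0},{"offset": [0,0,0],"yaw": 0},{"offset": [0,0,0],"yaw": 0},{"offset": [0,0,0],"yaw": 0}]' --hand 0.72

```text
time: 14.4
tool_pos: [0.6062, -0.0333, 0.1105]
tool_rot: [3.141, -0.0, 1.684]
contact_force: [-0.7, 0.1, -0.7]
opening: 0.0257
grip_force: 0.0
```

Emit:
send_rows --plan '[{"offset": [0,0,-5],"yaw": 0},{"offset": [0,0,-10],"yaw": 0},{"offset": [0,0,-20],"yaw": 0},{"offset": [0,5,-20],"yaw": 0},{"offset": [0,10,-20],"yaw": 0},{"offset": [0,15,-15],"yaw": 0},{"offset": [0,10,-10],"yaw": 0},{"offset": [0,0,0],"yaw": 0},{"offset": [0,0,0],"yaw": 0}]' --hand 1

```text
time: 15.3
tool_pos: [0.6455, -0.0288, 0.2108]
tool_rot: [-3.142, -0.0, 1.684]
contact_force: [-0.1, 0.9, -1.4]
opening: -0.0001
grip_force: 0.0
```

```bash
cat >> h.py <<'E'
def see(tag,hs=(0.,)):
    ci=camera_info('wrist'); im=read_camera('wrist'); cv2.imwrite(f'pics/{tag}.png',im[:,:,::-1])
    np.save(f'pics/{tag}.npy',ci,allow_pickle=True)
    for r in models.regions_of('wrist','spanner_13')[:4]:
        m=r['mask'].astype(np.uint8); v,u=np.nonzero(m); P=1e3*onplane(ci,np.c_[u,v],PI,0.)
        print(r['conf'],r['extent'],'insert x at y bands:')
        for y in (-70,-50,-30,0,20,40,60,70,80,90):
            k=abs(P[:,1]-y)<2
            if k.any(): print('  ',y,np.round([P[k,0].min(),P[k,0].max(),P[k,0].mean()],1))
        print('   y range',np.round([P[:,1].min(),P[:,1].max()],1))
E
python3 -c "
from h import *
tcpins();see('w5')"
```

```text
15.3 insert mm [23.7  5.  78.9] F [-0.1  0.9 -1.4] op -0.1 g 0.0 rot [-3.142 -0.     1.684]
0.59 [395.6, 101.6, 455.8, 290.9] insert x at y bands:
   0 [51.1 60.4 55.7]
   20 [50.8 60.1 55.5]
   40 [50.6 60.2 55.4]
   60 [50.4 60.1 55.1]
   70 [42.7 67.  55. ]
   80 [38.6 71.  55.3]
   90 [39.4 70.4 53.4]
   y range [-16.3 100.7]
```

Run:
```python
import cv2
c=cv2.imread('pics/w5.png')[60:330,190:480]
cv2.imwrite('pics/w5c.png',cv2.resize(c,None,fx=2.2,fy=2.2,interpolation=2))
```

```text
(no output)
```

View pics/w5c.png

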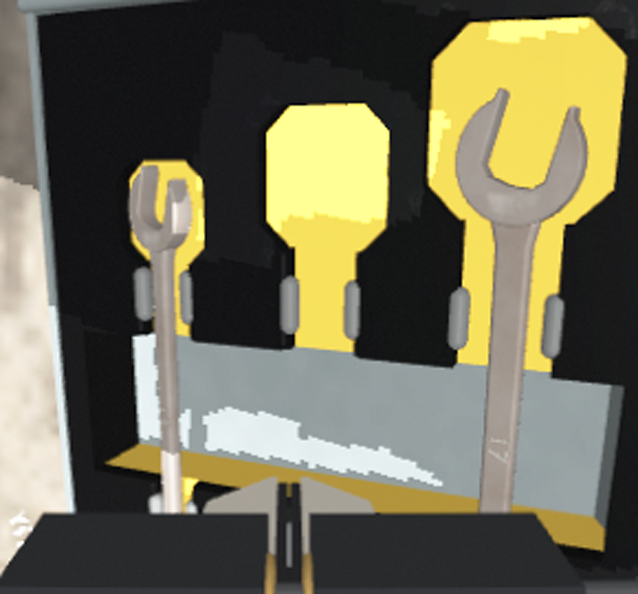

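Run:
```python
from h import *
ci=np.load('pics/w5.npy',allow_pickle=True).item()
c=lambda a:np.array(a,float)/2.2+[190,60]
pts=[(148,167),(178,182),(132,210),(190,215),(160,248),(155,300),(173,300),(160,400),(178,400),(163,500),(181,500)]
for h in(-.004,0.,.008): print(h,np.round(1e3*onplane(ci,c(pts),PI,h),1)[:,:2].tolist())
off(-54,-0,1,25)
g=cv2.cvtColor(cv2.imread('pics/w5.png'),cv2.COLOR_BGR2GRAY)
for v in range(130,182,2): print(v,' '.join('%3d'%k for k in g[v,244:286]))
for v in(200,215,230,245): print(v,' '.join('%3d'%k for k in g[v,250:286]))
```

```text
-0.004 [[-59.7, 80.3], [-48.9, 75.7], [-66.6, 66.7], [-44.9, 65.6], [-56.5, 54.8], [-59.3, 37.5], [-52.3, 38.0], [-59.2, 2.8], [-52.0, 3.7], [-60.1, -35.0], [-52.6, -33.6]]
0.0 [[-57.1, 80.3], [-46.5, 75.9], [-63.8, 67.0], [-42.6, 65.9], [-53.9, 55.3], [-56.7, 38.4], [-49.9, 38.8], [-56.6, 4.2], [-49.5, 5.1], [-57.5, -32.8], [-50.1, -31.5]]
0.008 [[-51.9, 80.5], [-41.7, 76.1], [-58.4, 67.6], [-37.9, 66.6], [-48.9, 56.4], [-51.5, 40.1], [-45.0, 40.5], [-51.5, 7.2], [-44.6, 8.0], [-52.3, -28.5], [-45.2, -27.2]]
tgt [ 0.6052 -0.0385  0.1187] tool off mm [ -5.1 -40.5  91.4] dyaw -0.0004
130  18  20  20  19  20  19  21  20  19  18  20  18  19  18  19  18  20  19  19  19  20  20  20  20  19  18  20  18  20  19  20  20  20  21  26  26  22  26  27  27  27  28
132  19  19  18  20  16  18  19  18  16  20  20  55  56  58  59  59  60  61  62  64  65  65  64  66  67  67  69  69  71  66  38  20  16  22  27  28  26  28  27  26  25  28
134  19  20  19  20  19  11  13  14  15  38 139 212 212 208 209 208 208 211 217 216 216 216 216 217 216 216 216 216 216 216 200  93  20  20  28  28  27  28  28  28  2
[... 3853 characters left out ...]
 124 145 147 150 161 173 169 156 149 145 186 217 217 217 216 204 141  48  19  20  20  20  19  19  20  18  21
200  19  63 115 139 148 156 151 137 125 114 124 141 142 148 163 170 161 150 144 169 207 191 137 138 146 155 138  81  20  20  18  18  18  19  19  19
215 130 220 239 239 238 238 238 238 238 238 209 137 138 140 149 165 166 151 145 137 144 156 156 156 156 155 155 139 108  78  64  63  53  43  37  33
230  19 169 236 238 237 237 237 237 238 238 238 210 147 146 148 160 170 163 150 143 139 151 159 158 158 159 159 159 158 159 159 158 157 157 157 156
245  20  21 177 240 240 240 239 240 239 239 237 227 186 155 147 149 166 172 159 148 137 146 159 157 164 168 161 157 156 156 157 157 157 157 157 157
```

Emit:
send_rows --plan '[{"offset": [-2,-15,0],"yaw": 0},{"offset": [-2,-15,10],"yaw": 0},{"offset": [-1,-9,15],"yaw": 0},{"offset": [0,0,20],"yaw": 0},{"offset": [0,0,15],"yaw": 0},{"offset": [0,0,10],"yaw": 0},{"offset": [0,0,5],"yaw": 0},{"offset": [0,0,2],"yaw": 0},{"offset": [0,0,0],"yaw": 0}]'

```text
time: 16.3
tool_pos: [0.6078, -0.0382, 0.1339]
tool_rot: [3.141, -0.0, 1.684]
contact_force: [0.6, 0.1, 0.2]
opening: 0.0005
grip_force: 0.0
```

Emit:
send_rows --plan '[{"offset": [0,0,2],"yaw": 0},{"offset": [0,0,2],"yaw": 0},{"offset": [0,0,2],"yaw": 0},{"offset": [0,0,2],"yaw": 0},{"offset": [0,0,0],"yaw": 0}]'

```text
time: 16.8
tool_pos: [0.6077, -0.0382, 0.1256]
tool_rot: [-3.142, -0.0, 1.684]
contact_force: [-0.3, -0.6, -0.4]
opening: 0.0003
grip_force: 0.1
```

Emit:
send_rows --plan '[{"offset": [0,0,1],"yaw": 0},{"offset": [0,0,1],"yaw": 0},{"offset": [0,0,1],"yaw": 0},{"offset": [0,0,0],"yaw": 0}]'

```text
time: 17.2
tool_pos: [0.6084, -0.0382, 0.123]
tool_rot: [3.14, 0.0, 1.684]
contact_force: [1.6, 1.0, 2.3]
opening: 0.0004
grip_force: 1.5
```

Emit:
send_rows --plan '[{"offset": [0,0,1],"yaw": 0},{"offset": [0,0,1],"yaw": 0},{"offset": [0,0,0],"yaw": 0}]'

```text
time: 17.5
tool_pos: [0.6077, -0.0383, 0.1207]
tool_rot: [3.141, 0.0, 1.684]
contact_force: [1.4, 0.1, 2.5]
opening: 0.0003
grip_force: 1.5
```

Emit:
send_rows --plan '[{"offset": [0,0,1],"yaw": 0},{"offset": [0,0,1],"yaw": 0},{"offset": [0,0,0],"yaw": 0}]'

```text
time: 17.8
tool_pos: [0.6077, -0.0383, 0.1202]
tool_rot: [3.141, 0.0, 1.684]
contact_force: [-2.4, 1.0, 13.1]
opening: 0.0005
grip_force: 6.5
```

Emit:
send_rows --plan '[{"offset": [0,0,1],"yaw": 0},{"offset": [0,0,0],"yaw": 0},{"offset": [0,0,0],"yaw": 0}]'

```text
time: 18.1
tool_pos: [0.6078, -0.0383, 0.1201]
tool_rot: [3.14, 0.001, 1.684]
contact_force: [-5.7, 0.5, 19.0]
opening: 0.0003
grip_force: 9.3
```

Emit:
send_rows --plan '[{"offset": [0,0,1],"yaw": 0},{"offset": [0,0,0],"yaw": 0},{"offset": [0,0,0],"yaw": 0}]'

```text
time: 18.4
tool_pos: [0.6078, -0.0383, 0.12]
tool_rot: [3.14, 0.001, 1.684]
contact_force: [-6.9, 0.7, 22.9]
opening: 0.0003
grip_force: 12.0
```

Emit:
send_rows --plan '[{"offset": [0,0,-10],"yaw": 0},{"offset": [0,0,-20],"yaw": 0},{"offset": [0,10,-25],"yaw": 0},{"offset": [0,15,-25],"yaw": 0},{"offset": [0,15,-15],"yaw": 0},{"offset": [0,0,0],"yaw": 0},{"offset": [0,0,0],"yaw": 0}]' --hand 0.74

```text
time: 19.1
tool_pos: [0.6464, -0.0336, 0.2102]
tool_rot: [-3.139, -0.001, 1.684]
contact_force: [-0.1, -0.5, 0.5]
opening: 0.0239
grip_force: 0.0
```

Run:
```python
from h import *
tcpins();see('w6')
ci=np.load('pics/w6.npy',allow_pickle=True).item()
im=cv2.imread('pics/w6.png')
# rectify the insert plane (1 px = 0.5 mm): rows y 100..-40, cols x -75..75
X,Y=np.meshgrid(np.arange(-75,75,.25),np.arange(100,-50,-.25))
uv=proj(ci,toW(PI,np.c_[X.ravel(),Y.ravel(),0*X.ravel()]/1e3)).astype(np.float32).reshape(X.shape+(2,))
o=cv2.remap(im,uv[...,0],uv[...,1],cv2.INTER_CUBIC); cv2.imwrite('pics/w6r.png',o)
g=cv2.cvtColor(o,cv2.COLOR_BGR2GRAY)
for y in(80,76,72,68,64,60,56,50,40,30,20,10,0,-10): print(y,' '.join('%3d'%k for k in g[int((100-y)*4),24:144:3]))
```

```text
19.1 insert mm [23.8  0.1 78.2] F [-0.1 -0.5  0.5] op 23.9 g 0.0 rot [-3.139e+00 -1.000e-03  1.684e+00]
0.93 [397.3, 95.6, 459.5, 293.4] insert x at y bands:
   0 [50.9 60.2 55.6]
   20 [50.7 60.8 55.6]
   40 [50.2 60.4 55.3]
   60 [50.2 59.8 55. ]
   70 [42.4 67.6 55.1]
   80 [39.  71.6 56.3]
   90 [38.6 70.9 54.3]
   y range [-21.3 100. ]
0.65 [250.6, 125.6, 279.0, 282.5] insert x at y bands:
   -30 [-56.2 -48.9 -52.3]
   0 [-56.2 -49.3 -52.7]
   20 [-55.2 -48.4 -51.7]
   40 [-55.9 -47.5 -51.9]
   60 [-64.6 -40.4 -52.2]
   70 [-65.  -38.5 -51.7]
   80 [-60.3 -54.6 -56.9]
   y range [-34.1  80.1]
80  19  18  18  19  15  14  11  14  10  18 110 215 220 212 196 179 137 124 120 114 118 186 220 214 214 214 214 214 214 214 214 214 214 214 214 206 155  50  17  20
76  17  16  17  17  11  36 181 207 169 161 162 161 162 164 150 122 119 118 116 141 212 215 214 214 215 214 214 214 214 214 215 214 196 153 130 130 124 122 138 185
72  17  18  15   9  35 113 169 159 159 158 159 159 159 134 119 116 113 130 179 220 214 215 215 214 214 214 215 214 214 215 213 183 164 164 165 164 151 131 124 128
68  17
[... 1086 characters left out ...]
 127 182 212 222 195  92  19  16  20  21  20  20
20  21  21   3  97 213 246 238 237 236 236 236 236 237 233 206 153 147 145 149 156 158 158 159 161 168 167 151 129 131 148 156 155 154 155 154 154 154 154 153 153
10  18  17  10  64 191 236 237 237 237 236 236 237 237 239 225 178 148 150 153 160 159 160 159 165 172 167 150 132 125 142 154 156 157 157 157 157 157 157 157 157
0  20  15  26  74 173 230 242 238 238 238 238 237 238 240 232 197 154 162 163 155 153 155 158 164 163 158 143 128 136 151 156 155 155 155 154 153 153 154 153 153
-10  18  18  19  68 159 232 249 239 222 162 175 207 208 195 184 213 232 204 168 155 159 161 161 168 172 164 141 138 186 229 216 169 154 157 157 158 157 157 157 209
```

```bash
python3 -c "
from h import *
off(54.5,0,-2.5,15)"
```

```text
tgt [ 0.7058 -0.027   0.1479] tool off mm [-0.2 60.5 61.6] dyaw -0.0004
```

Emit:
send_rows --plan '[{"offset": [0,15,0],"yaw": 0},{"offset": [0,20,0],"yaw": 0},{"offset": [0,16,0],"yaw": 0},{"offset": [0,9,5],"yaw": 0},{"offset": [0,0.5,15],"yaw": 0},{"offset": [0,0,15],"yaw": 0},{"offset": [0,0,10],"yaw": 0},{"offset": [0,0,8],"yaw": 0},{"offset": [0,0,4],"yaw": 0},{"offset": [0,0,3],"yaw": 0},{"offset": [0,0,0],"yaw": 0}]' --hand 0.75

```text
time: 20.3
tool_pos: [0.7065, -0.0271, 0.1523]
tool_rot: [-3.139, -0.0, 1.684]
contact_force: [-6.9, -0.7, 2.8]
opening: 0.0228
grip_force: 3.4
```

Emit:
send_rows --plan '[{"offset": [0,0,0],"yaw": 0},{"offset": [0,0,0],"yaw": 0},{"offset": [0,0,0],"yaw": 0},{"offset": [0,0,0],"yaw": 0},{"offset": [0,0,0],"yaw": 0}]' --hand 1 --squeeze 10

```text
time: 20.8
tool_pos: [0.707, -0.0269, 0.1522]
tool_rot: [-3.141, -0.0, 1.684]
contact_force: [-4.9, -0.1, 4.1]
opening: 0.0141
grip_force: 10.0
```

```bash
python3 -c "
from h import *
tcpins();off(-1,-4.7,-7,24)"
```

```text
20.8 insert mm [57.3 -0.   1. ] F [-4.9 -0.1  4.1] op 14.1 g 10.0 rot [-3.141 -0.     1.684]
tgt [ 0.6573 -0.0373  0.1311] tool off mm [ -4.7 -50.5  21.2] dyaw -0.0004
```

```bash
python3 -c "
from h import *
off(0,-4.7,17,18.8);off(0,-4.7,1.5,18.8)"
```

```text
tgt [ 0.6489 -0.0382  0.1483] tool off mm [ -4.7 -59.    3.9] dyaw -0.0004
tgt [ 0.6549 -0.0375  0.1341] tool off mm [ -4.7 -52.9  18.2] dyaw -0.0004
```

Emit:
send_rows --plan '[{"offset": [0,0,-3],"yaw": 0},{"offset": [0,0,-7],"yaw": 0},{"offset": [0,0,-15],"yaw": 0},{"offset": [0,0,-15],"yaw": 0},{"offset": [0,0,0],"yaw": 0},{"offset": [0,0,0],"yaw": 0}]'

```text
time: 21.4
tool_pos: [0.7078, -0.0269, 0.1918]
tool_rot: [3.141, 0.0, 1.684]
contact_force: [0.5, 0.4, -1.9]
opening: 0.0135
grip_force: 10.0
```

```bash
python3 -c "
from h import *
tcpins();off(0,-4.7,17,18.8);see('w7')"
```

```text
21.4 insert mm [73.5 -0.1 37.1] F [ 0.5  0.4 -1.9] op 13.5 g 10.0 rot [3.141 0.    1.684]
tgt [ 0.6489 -0.0382  0.1483] tool off mm [ -4.6 -59.8  43.4] dyaw -0.0003
0.92 [150.3, 125.1, 186.6, 300.0] insert x at y bands:
   -30 [-56.1 -46.1 -51.2]
   0 [-56.  -45.3 -50.5]
   20 [-56.  -45.5 -50.7]
   40 [-55.  -47.4 -51.2]
   60 [-65.  -39.3 -50.9]
   70 [-66.6 -38.1 -52.5]
   80 [-60.4 -51.3 -55.3]
   y range [-39.4  81.2]
0.6 [286.1, 73.7, 360.4, 390.0] insert x at y bands:
   -70 [51.8 63.6 57.8]
   -30 [52.8 63.2 58. ]
   0 [52.4 63.6 58.1]
   20 [52.6 64.6 58.7]
   40 [52.1 64.4 58.4]
   60 [51.2 65.8 58.9]
   70 [41.9 74.7 58.7]
   80 [39.7 78.6 59.7]
   90 [39.3 78.4 59.9]
   y range [-81.5 105.9]
```

```bash
python3 -c "
from h import *
ci=np.load('pics/w7.npy',allow_pickle=True).item()
g=cv2.imread('pics/w7.png')
r=[q for q in models.regions_of('wrist','spanner_17') if q['extent'][0]>250][0]
v,u=np.nonzero(r['mask']);k=v<v.min()+2
d=ray(ci,np.c_[u,v]);M,t=ins(PI)
for z in(.170,.177,.184):
    W=ci['origin']+d*((z-ci['origin'][2])/d[:,2])[:,None];P=1e3*(W-t)@M
    print(z,np.round([P[k,1].mean(),P[:,1].max()],1), [np.round([P[abs(P[:,1]-y)<2,0].min(),P[abs(P[:,1]-y)<2,0].max()],1) for y in(0,20,40,60,78,84)])
"
```

```text
0.17 [100.4 100.6] [array([67.1, 74.7]), array([67.3, 75. ]), array([67.4, 75.2]), array([67.1, 76.2]), array([58.8, 85.7]), array([58.5, 86.3])]
0.177 [99.4 99.6] [array([70.1, 77.7]), array([70.2, 77.5]), array([70.3, 78.2]), array([70.1, 78.4]), array([62.1, 87.8]), array([61.8, 88.4])]
0.184 [98.4 98.6] [array([73.3, 79.9]), array([73.1, 80.1]), array([73.2, 80.7]), array([73. , 80.9]), array([65.4, 89.8]), array([65.1, 90.4])]
```

Emit:
send_rows --plan '[{"offset": [0,-10,0],"yaw": 0},{"offset": [-1.4,-15,5],"yaw": 0},{"offset": [-1,-15,10],"yaw": 0},{"offset": [-1,-12,14],"yaw": 0},{"offset": [-1,-7.8,14],"yaw": 0},{"offset": [0,0,0],"yaw": 0},{"offset": [0,1,2.4],"yaw": 0},{"offset": [0,1,2.4],"yaw": 0},{"offset": [0,1,2.4],"yaw": 0},{"offset": [0,1,2.4],"yaw": 0},{"offset": [0,0,0],"yaw": 0},{"offset": [0,0,0],"yaw": 0}]'

```text
time: 22.75
tool_pos: [0.6527, -0.0375, 0.1391]
tool_rot: [3.142, -0.0, 1.684]
contact_force: [-0.8, -0.7, -0.6]
opening: 0.0133
grip_force: 10.0
```

```bash
python3 -c "
from h import *
tcpins();off(0,-4.5,1.5,18.8)"
```

```text
22.75 insert mm [ 1.4 -4.4 10.5] F [-0.8 -0.7 -0.6] op 13.3 g 10.0 rot [ 3.142 -0.     1.684]
tgt [ 0.6549 -0.0373  0.1341] tool off mm [-0.1  2.2  5. ] dyaw -0.0002
```

Emit:
send_rows --plan '[{"offset": [0,1,2],"yaw": 0},{"offset": [0,0.5,1.5],"yaw": 0},{"offset": [0,0,0],"yaw": 0},{"offset": [0,0,0],"yaw": 0}]'

```text
time: 23.15
tool_pos: [0.6541, -0.0374, 0.1356]
tool_rot: [-3.142, -0.0, 1.684]
contact_force: [0.3, -0.2, -1.4]
opening: 0.0138
grip_force: 10.0
```

Emit:
send_rows --plan '[{"offset": [0,0.5,1],"yaw": 0},{"offset": [0,0.5,1],"yaw": 0},{"offset": [0,0,0],"yaw": 0},{"offset": [0,0,0],"yaw": 0}]'

```text
time: 23.55
tool_pos: [0.6551, -0.0373, 0.1335]
tool_rot: [-3.142, -0.0, 1.684]
contact_force: [-0.7, 0.3, -1.4]
opening: 0.0131
grip_force: 10.0
```

Emit:
send_rows --plan '[{"offset": [0,0.5,1],"yaw": 0},{"offset": [0,0.5,1],"yaw": 0},{"offset": [0,0,0],"yaw": 0}]'

```text
time: 23.85
tool_pos: [0.656, -0.0371, 0.1314]
tool_rot: [-3.141, -0.0, 1.684]
contact_force: [-0.3, -0.5, -0.6]
opening: 0.0137
grip_force: 10.0
```

Emit:
send_rows --plan '[{"offset": [0,0.5,1],"yaw": 0},{"offset": [0,0,1],"yaw": 0},{"offset": [0,0,0],"yaw": 0}]'

```text
time: 24.15
tool_pos: [0.6562, -0.0372, 0.13]
tool_rot: [-3.141, 0.0, 1.684]
contact_force: [-3.7, -1.6, 3.5]
opening: 0.0129
grip_force: 10.0
```

Emit:
send_rows --plan '[{"offset": [0,0,0],"yaw": 0},{"offset": [0,0,0],"yaw": 0},{"offset": [0,0,0],"yaw": 0},{"offset": [0,0,0],"yaw": 0}]' --hand 0.68

```text
time: 24.55
tool_pos: [0.6567, -0.037, 0.1295]
tool_rot: [3.141, -0.0, 1.684]
contact_force: [-0.3, 0.4, -0.1]
opening: 0.0292
grip_force: 0.0
```

Emit:
send_rows --plan '[{"offset": [0,0,-5],"yaw": 0},{"offset": [0,0,-10],"yaw": 0},{"offset": [0,0,-20],"yaw": 0},{"offset": [0,0,-20],"yaw": 0},{"offset": [0,0,-15],"yaw": 0},{"offset": [0,0,-10],"yaw": 0},{"offset": [0,0,0],"yaw": 0},{"offset": [0,0,0],"yaw": 0}]'

```text
time: 25.35
tool_pos: [0.6564, -0.0371, 0.2094]
tool_rot: [-3.141, -0.0, 1.684]
contact_force: [0.1, 0.1, -0.8]
opening: 0.0296
grip_force: 0.0
```

```bash
python3 -c "
from h import *
tcpins();off(0,0,1,25);see('w8')"
```

```text
25.35 insert mm [32.3 -4.4 73.7] F [ 0.1  0.1 -0.8] op 29.6 g 0.0 rot [-3.141 -0.     1.684]
tgt [ 0.6546 -0.0328  0.1398] tool off mm [ 4.4 -1.3 69.6] dyaw -0.0003
0.84 [300.0, 98.1, 343.4, 366.6] insert x at y bands:
   -50 [-4.3  4.3  0. ]
   -30 [-4.2  4.2  0. ]
   0 [-4.   4.1  0.1]
   20 [-3.9  4.7  0.5]
   40 [-4.5  5.3  0.6]
   60 [-5.7  6.6  0.4]
   70 [-13.3  15.    1.6]
   80 [-14.6  16.1   1.1]
   90 [-12.4  14.    0.4]
   y range [-98.2  95.9]
0.7 [231.5, 121.4, 265.3, 286.6] insert x at y bands:
   -30 [-56.  -46.9 -51.4]
   0 [-55.7 -46.8 -51.2]
   20 [-55.9 -47.4 -51.5]
   40 [-56.4 -46.2 -51.4]
   60 [-64.9 -39.6 -51.9]
   70 [-67.  -38.4 -52.9]
   80 [-60.4 -53.7 -56.6]
   y range [-40.9  80.9]
0.38 [11.5, 19.6, 117.8, 111.7] insert x at y bands:
   y range [ 94.2 175.7]
```

Emit:
send_rows --plan '[{"offset": [4,0,10],"yaw": 0},{"offset": [0,0,15],"yaw": 0},{"offset": [0,0,15],"yaw": 0},{"offset": [0,0,10],"yaw": 0},{"offset": [0,0,5],"yaw": 0},{"offset": [0,0,2],"yaw": 0},{"offset": [0,0,0],"yaw": 0}]' --hand 1

```text
time: 26.15
tool_pos: [0.6562, -0.0331, 0.1526]
tool_rot: [3.141, -0.0, 1.684]
contact_force: [-0.3, 0.0, -0.5]
opening: 0.0004
grip_force: 0.0
```

Emit:
send_rows --plan '[{"offset": [0,0,2],"yaw": 0},{"offset": [0,0,2],"yaw": 0},{"offset": [0,0,2],"yaw": 0},{"offset": [0,0,0],"yaw": 0}]'

```text
time: 26.55
tool_pos: [0.6564, -0.0331, 0.1469]
tool_rot: [3.141, 0.0, 1.684]
contact_force: [0.9, 1.4, 1.5]
opening: 0.0007
grip_force: 0.5
```

Emit:
send_rows --plan '[{"offset": [0,0,1],"yaw": 0},{"offset": [0,0,1],"yaw": 0},{"offset": [0,0,1],"yaw": 0},{"offset": [0,0,0],"yaw": 0}]'

```text
time: 26.95
tool_pos: [0.656, -0.0332, 0.1433]
tool_rot: [-3.141, -0.0, 1.684]
contact_force: [-0.4, -0.1, 1.1]
opening: 0.0003
grip_force: 0.7
```

Emit:
send_rows --plan '[{"offset": [0,0,1],"yaw": 0},{"offset": [0,0,1],"yaw": 0},{"offset": [0,0,0],"yaw": 0}]'

```text
time: 27.25
tool_pos: [0.656, -0.0332, 0.1422]
tool_rot: [3.142, 0.0, 1.684]
contact_force: [-0.4, 0.1, 5.7]
opening: 0.0002
grip_force: 2.8
```

Emit:
send_rows --plan '[{"offset": [0,0,1],"yaw": 0},{"offset": [0,0,1],"yaw": 0},{"offset": [0,0,0],"yaw": 0}]'

```text
time: 27.55
tool_pos: [0.6561, -0.0332, 0.1419]
tool_rot: [3.14, 0.001, 1.684]
contact_force: [-5.6, 0.7, 15.0]
opening: 0.0007
grip_force: 7.6
```

Emit:
send_rows --plan '[{"offset": [0,0,1],"yaw": 0},{"offset": [0,0,1],"yaw": 0},{"offset": [0,0,0],"yaw": 0}]'

```text
time: 27.85
tool_pos: [0.6561, -0.0332, 0.1417]
tool_rot: [3.139, 0.001, 1.684]
contact_force: [-8.8, 1.9, 23.1]
opening: 0.0004
grip_force: 12.5
```

Emit:
send_rows --plan '[{"offset": [0,0,-10],"yaw": 0},{"offset": [14,0,0],"yaw": 0},{"offset": [0,0,5],"yaw": 0},{"offset": [0,0,3],"yaw": 0},{"offset": [0,0,2],"yaw": 0},{"offset": [0,0,0],"yaw": 0},{"offset": [0,0,0],"yaw": 0}]'

```text
time: 28.55
tool_pos: [0.6546, -0.0175, 0.1416]
tool_rot: [3.139, -0.001, 1.685]
contact_force: [-10.5, 5.5, 29.0]
opening: 0.0007
grip_force: 15.4
```

Emit:
send_rows --plan '[{"offset": [0,0,-10],"yaw": 0},{"offset": [-28,0,0],"yaw": 0},{"offset": [0,0,5],"yaw": 0},{"offset": [0,0,3],"yaw": 0},{"offset": [0,0,2],"yaw": 0},{"offset": [0,0,0],"yaw": 0},{"offset": [0,0,0],"yaw": 0}]'

```text
time: 29.25
tool_pos: [0.6583, -0.0493, 0.1419]
tool_rot: [3.138, 0.005, 1.683]
contact_force: [-8.7, -7.4, 28.2]
opening: 0.0006
grip_force: 14.8
```

Emit:
send_rows --plan '[{"offset": [0,0,-10],"yaw": 0},{"offset": [0,0,-15],"yaw": 0},{"offset": [0,-10,-5],"yaw": 0},{"offset": [0,-20,0],"yaw": 0},{"offset": [0,-18,0],"yaw": 0},{"offset": [0,0,10],"yaw": 0},{"offset": [0,0,0],"yaw": 0}]'

```text
time: 29.95
tool_pos: [0.6088, -0.052, 0.1554]
tool_rot: [-3.138, -0.001, 1.684]
contact_force: [-1.1, -0.3, 0.3]
opening: 0.0007
grip_force: 0.0
```

```bash
python3 -c "
from h import *
tcpins();off(-52.5,-14,1,25)"
```

```text
29.95 insert mm [-33.9 -13.9  43.2] F [-1.1 -0.3  0.3] op 0.7 g 0.0 rot [-3.138e+00 -1.000e-03  1.684e+00]
tgt [ 0.6082 -0.0522  0.1193] tool off mm [-0.2 -0.5 36.1] dyaw -0.0004
```

Emit:
send_rows --plan '[{"offset": [0,0,15],"yaw": 0},{"offset": [0,0,12],"yaw": 0},{"offset": [0,0,5],"yaw": 0},{"offset": [0,0,3],"yaw": 0},{"offset": [0,0,2],"yaw": 0},{"offset": [0,0,2],"yaw": 0},{"offset": [0,0,0],"yaw": 0},{"offset": [0,0,0],"yaw": 0}]'

```text
time: 30.75
tool_pos: [0.6101, -0.0523, 0.1207]
tool_rot: [3.14, 0.0, 1.684]
contact_force: [-5.8, 1.4, 9.4]
opening: 0.0009
grip_force: 5.3
```

Emit:
send_rows --plan '[{"offset": [0,0,-10],"yaw": 0},{"offset": [28,0,0],"yaw": 0},{"offset": [0,0,5],"yaw": 0},{"offset": [0,0,3],"yaw": 0},{"offset": [0,0,2],"yaw": 0},{"offset": [0,0,0],"yaw": 0},{"offset": [0,0,0],"yaw": 0}]'

```text
time: 31.45
tool_pos: [0.6072, -0.0245, 0.1205]
tool_rot: [3.14, -0.001, 1.683]
contact_force: [-3.8, 4.3, 13.0]
opening: 0.0005
grip_force: 6.5
```

Emit:
send_rows --plan '[{"offset": [0,0,-10],"yaw": 0},{"offset": [0,0,-20],"yaw": 0},{"offset": [-5,10,-30],"yaw": 0},{"offset": [-25,15,-30],"yaw": 0},{"offset": [-30,15,-30],"yaw": 0},{"offset": [-30,15,-10],"yaw": 0},{"offset": [0,0,0],"yaw": 0},{"offset": [0,0,0],"yaw": 0}]'

```text
time: 32.25
tool_pos: [0.6714, -0.109, 0.2479]
tool_rot: [-3.141, -0.0, 1.682]
contact_force: [-0.4, 0.2, -0.5]
opening: 0.0005
grip_force: 0.0
```

Run:
```python
from h import *
tcpins();see('w9')
ci=np.load('pics/w9.npy',allow_pickle=True).item()
im=cv2.imread('pics/w9.png')
X,Y=np.meshgrid(np.arange(-80,80,.3),np.arange(105,-105,-.35))
uv=proj(ci,toW(PI,np.c_[X.ravel(),Y.ravel(),0*X.ravel()]/1e3)).astype(np.float32).reshape(X.shape+(2,))
cv2.imwrite('pics/w9r.png',cv2.remap(im,uv[...,0],uv[...,1],cv2.INTER_CUBIC))
```

```text
32.25 insert mm [ 53.6 -77.6 106.6] F [-0.4  0.2 -0.5] op 0.5 g 0.0 rot [-3.141 -0.     1.682]
0.76 [230.7, 23.6, 265.5, 228.9] insert x at y bands:
   -70 [-65.3 -42.5 -54.5]
   -50 [-56. -48. -52.]
   -30 [-55.6 -47.8 -51.7]
   0 [-54.6 -47.9 -51.5]
   20 [-56.2 -47.7 -51.8]
   40 [-55.9 -47.6 -51.9]
   60 [-64.6 -38.8 -51.2]
   70 [-65.9 -39.2 -52.7]
   80 [-59.  -54.5 -56.9]
   y range [-79.5  79.3]
0.73 [287.4, 0.0, 334.5, 253.1] insert x at y bands:
   -70 [-10.4  12.6   1.4]
   -50 [-3.2  5.2  0.9]
   -30 [-3.7  5.3  0.8]
   0 [-4.1  5.4  0.6]
   20 [-2.3  6.3  1.9]
   40 [-2.8  5.6  1.5]
   60 [-4.9  7.9  1.2]
   70 [-14.8  17.3   1.9]
   80 [-16.2  18.7   1.4]
   90 [-14.4  -9.  -11.9]
   y range [-93.6  88.7]
```

View pics/w9r.png

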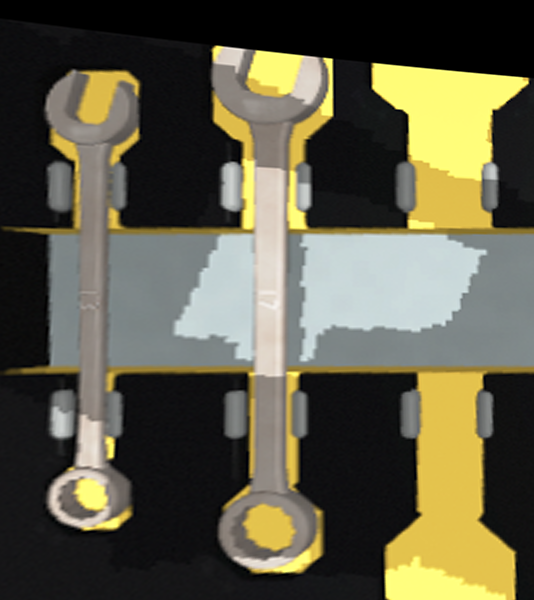

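```bash
python3 -c "
from h import *
print(ticket.hand_in())"
```

```text
the job is handed in; nothing more can be done
None
```

I swapped the two spanners, pressed each home in its own cutout and handed the job in at about 32 s of the 72 s allowed. The final wrist picture and the pressing heights agree with both lying flat and centred, but the verdict itself was not shown to me.

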